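# Ready the breakfast carousel for carrying

### The arm

A 6-joint arm with a two-finger parallel gripper is mounted at the origin on the work surface. World frame = base frame: x ahead of the robot, y to its left, z up, the work surface at z = 0. Lengths are in m, angles in rad, forces in N, time in s.
With the tool pointing down it reaches from about 0.375 to 0.9 m from the base axis. Payload 3.1 kg.
Tool frame: the origin (TCP) lies at the very end of the fingers, on their centre line; the grasp point (between the pads) lies 19 mm behind it; z points along the fingers, y is the line along which they close (so a half turn about z gives the same grasp; the last joint's range is limited). The gripper opens to 87 mm and grips with 3 to 60 N. Pads are 19 mm wide; open, the fingers measure 117 mm over their backs; the gripper's body (75 mm by 190 mm) begins 51 mm behind the grasp point.
Start: joints at [-1.496, 0.527, 1.433, -0, 1.181, -0.178], TCP at [0.156, -0.605, 0.223] pointing down, gripper open.
Joint ranges: [-3.08, 3.08], [-0.75, 2.2], [0.22, 2.44], [-1.43, 4.57], [0, 2.65], [-2.85, 2.85]. Speed limits (rad/s): [2.79, 2.79, 3.14, 3.14, 3.14, 3.14].

### API

Orientations are given as [roll, pitch, yaw] about the fixed x, y, z axes, in that order (R = Rz(yaw) Ry(pitch) Rx(roll)).
In Python, from rig import manip, cams, probe_bus, finish_job gives the robot as it stands (manip), with the cameras (cams), the job as plain functions and the readings (probe_bus).
- The arm moves only by the tool nudge_tcp, called after "Emit:" as name([rows], argument=value, ...), one row to a line, values as JSON. Schema: {"type":"object","properties":{"offsets":{"type":"array","items":{"type":"array","items":{"type":"array","items":{"type":"number"},"minItems":7,"maxItems":7},"minItems":1,"maxItems":12},"minItems":1,"maxItems":1},"squeeze":{"type":"number"},"only":{"type":"string"},"quiet":{"type":"boolean"},"lines":{"type":"string"}},"required":["offsets"],"additionalProperties":false}. offsets is a list that holds a single list of rows (three levels of brackets), with 1 to 12 rows, each of 7 numbers: a rotation vector rx, ry, rz in shares of 4 rad (1.0 is 4 rad), then dx, dy, dz in shares of 1 m (1.0 is 1 m), then the finger opening in m; each row is the pose to reach, as a shift and turn from the pose commanded when the call began, along the tool's axes at that moment; what a row does not reach only later rows make up. A row lasts 1/8 s, in which the tool goes at most 0.0625 m and 0.188 rad, less where a joint would pass 70% of its speed; a pose out of reach is approached as far as the arm can. The fingers move at their own pace and stop on an object; squeeze is the grip in N (left out, the last holds). Time passes only in rows, so rows that do not move let the fingers close. The tool returns the time, the measured TCP pose, the force, the opening and the grip force at its end. only (a regular expression) keeps the lines of the reply that match it, lines (a string "A,B") keeps lines A to B, and quiet returns only ok. Input that does not fit is refused with a message, and nothing moves.
- probe_bus.sense(): the state, without advancing time (a new reading comes with each control period).
- cams.grab_frame(name): name is "side" or "top"; returns a dict with "img" (420x560x3 uint8, red, green, blue), "fx", "fy", "cx", "cy" (pixels), "dist_coeffs" ([k1, k2, p1, p2, k3] as OpenCV has them; the pictures are not rectified), "world_from_camera" (4x4, takes a point from camera to world coordinates). Camera axes: x right, y up, looking along -z (the intrinsics and any distortion apply to the point x, -y, -z); pixel columns grow to the right and rows downward; lengths in m; the calibration is good to about 2 mm. A picture is of the moment at which its call begins. There is no depth.
- finish_job(): hands the job in; it is judged then, once.
The state is a dict: "time": time; "q": joint angles; "dq": joint speeds; "joint_torque": joint torques, N m; "tool_pos": TCP position; "tool_rot": TCP orientation; "ft_force": force on the tool from outside, world axes, zero at the start; "ft_torque": the same for the moment, N m; "gripper_width": finger opening in m; "finger_force": force on a finger pad.
Only numpy, scipy, OpenCV 4.12 (cv2) and the standard library are available. Lean on these libraries where they do the work, as an engineer would, in place of code of your own. Each camera call takes 0.05 s, during which the arm holds its last target. There are 200 camera calls.

### The job

The breakfast turntable is about to be carried off by its handle: first lift the shaker that has tipped over off the freely spinning turntable and lay it flat in the wooden tray, without dropping it, and let go of it. Then press in the button on the side of the turntable's telescoping handle, pull the handle straight up past its first stop to its second stop, and finish while still gripping the handle and holding it fully extended. Everything else on the turntable must stay standing on it; it may turn with it.

Things in the scene. Friction and masses are not known exactly. Their poses are not given: they have to be found in the camera images.
- carousel: Fixed base of the turntable, a grey disc 200 mm across and 18 mm high, with a steel post 24 mm across on its axis, up to 125 mm above the table, from which the telescoping handle comes. Origin: on the axis at table height. The frame does not turn with the platter: x is along the grip's long side, +y is the side its button is on.
- platter_mid (a point): Centre of the top of the round wooden platter, 340 mm across, 30 mm above the table, that spins freely about the post.
- grip (a point): Centre of the handle's black grip, a block 56 mm (x) by 30 mm (y) by 34 mm high on a 16 mm stem, 148 mm above the table when pushed in, with clear air round it. Axes as the carousel's. The steel button is mid-height on the +y side: pinching the grip across y, one finger on the button and one on the plain -y side, presses it.
- button_face (a point): Centre of the button's outer face, a flat steel key 24 mm wide by 22 mm high standing 8 mm proud of the grip (23 mm from the axis) when not pressed, at the height of the grip's centre; same axes as the carousel.
- button (a joint): Button travel in m: 0 out, 0.006 fully in (toward -y), then still 2 mm proud. Sprung: 3 N to start, 8 N fully in. Below about 0.0035 the handle is locked down, save 2 mm of play; past 0.0045 it is free. Keep it squeezed (about 30 N of grip is good) while pulling.
- handle (a joint): How far the handle is drawn up, m: 0 pushed in; about 0.06 first stop (a sprung click notch, felt from 0.045 to 0.075, about 10 N more to pull past); 0.12 second stop (hard end of travel). It weighs 0.3 kg, drags about 1 N, and if let go slides back down to rest just above the first stop (let go below that: about 0.018).
- shaker: The tipped-over shaker: white ceramic square bar with a steel cap, 80 mm long (x, cap at +x), 36 by 36 mm across, lying on the platter with its long axis roughly toward the post (within 40 degrees), its middle about 100 to 120 mm from the axis. Origin: middle of the face it lies on; z up at the start. 0.08 to 0.17 kg.
- shaker_mid (a point): Centre of the tipped-over shaker, 18 mm above the face it lies on; same axes as the shaker.
- tray: Fixed dark wooden tray on the table, 200 (x) by 150 (y) mm outside, walls 6 mm thick and 22 mm high, floor 6 mm thick; origin under its centre at table height.
- twin: Bystander: the matching shaker standing upright on the platter, 36 by 36 mm, 80 mm high, origin at its foot, z up.
- jam: Bystander: glass jar with steel cap on the platter, 58 mm across, 55 mm high, origin at its foot, z up.
- sugar: Bystander: white lidded sugar pot on the platter, 66 mm across, 58 mm high, origin at its foot, z up.

How it is judged:
On the way, in this order (a step that is already met when the one before it is completed fails the run):
1. the tipped shaker is held clear above the turntable (height (world z) of shaker_mid above 0.075 m and contact force between the fingers and shaker above 0.5 N and value of joint handle below 0.01 m), for 0.1 s.
2. the shaker lies flat in the tray, let go, the handle not yet drawn (x of shaker_mid in the frame of tray between -0.085 and 0.085 m and y of shaker_mid in the frame of tray between -0.062 and 0.062 m and z of shaker_mid in the frame of tray below 0.031 m and angle between shaker's own x axis and vertical between 1.35 and 1.79 rad and linear speed of shaker below 0.03 m/s and contact force between the fingers and shaker below 0.05 N and value of joint handle below 0.01 m), for 0.2 s.
3. the handle's button is pressed in while the handle is still down (value of joint button above 0.0042 m and value of joint handle below 0.02 m), for 0.05 s.
At the end, for the whole second after the job is handed in: The handle is drawn up to within 8 mm of its second stop and still, with the fingers gripping it; the tipped shaker lies flat in the tray, released; the other shaker, the jar and the sugar pot stand upright on the turntable (x of shaker_mid in the frame of tray between -0.085 and 0.085 m and y of shaker_mid in the frame of tray between -0.062 and 0.062 m and z of shaker_mid in the frame of tray below 0.031 m and angle between shaker's own x axis and vertical between 1.35 and 1.79 rad and linear speed of shaker below 0.03 m/s and contact force between the fingers and shaker below 0.05 N and value of joint handle above 0.112 m and velocity of joint handle between -0.02 and 0.02 m/s and contact force between the fingers and handle above 2 N and angle between each of twin, jam, sugar's own z axis and vertical below 0.35 rad and horizontal distance between each of twin, jam, sugar and carousel below 0.17 m and height (world z) of each of twin, jam, sugar above 0.02 m); the arm keeps its last pose, push and grip.
It fails at once if something else on the turntable is knocked over or off (not (angle between each of twin, jam, sugar's own z axis and vertical below 0.35 rad and horizontal distance between each of twin, jam, sugar and carousel below 0.17 m and height (world z) of each of twin, jam, sugar above 0.02 m)).
It fails at once if the shaker is dropped (falls free faster than 0.7 m/s) (contact force between the fingers and shaker below 0.05 N and linear speed of shaker above 0.7 m/s).
It also fails if it takes over 64 s, if anything falls off the work surface, if the arm or the gripper's body presses on something with over 40 N, if the wrist force passes 120 N, or if a joint passes its speed limit or range.

## Working session

There is one attempt and no reset: what is moved stays moved. The work goes in short steps, Python scripts to look and compute and a tool call to move; the robot and the scene stay as the last step left them, time stands still between calls to the robot, and variables do not carry over. Pictures are saved under pics/ and viewed, at most 10 in all, crops included, and the job is handed in when it is done.

```bash
ls; mkdir -p pics; cat > h.py <<'E'
import numpy as np, cv2
from rig import manip, cams, probe_bus, finish_job
from scipy.spatial.transform import Rotation as R
def grab(n,fn=None):
    f=cams.grab_frame(n)
    if fn: cv2.imwrite('pics/'+fn,f['img'][:,:,::-1])
    return f
def ray(f,u,v):
    K=np.array([[f['fx'],0,f['cx']],[0,f['fy'],f['cy']],[0,0,1.]])
    p=cv2.undistortPoints(np.array([[[u,v]]],float),K,np.array(f['dist_coeffs'],float))[0,0]
    T=np.array(f['world_from_camera']); d=T[:3,:3]@np.array([p[0],-p[1],-1.]); return T[:3,3],d/np.linalg.norm(d)
def onz(f,u,v,z):
    o,d=ray(f,u,v); return o+d*(z-o[2])/d[2]
E
python3 - <<'E'
from h import *
for n in('side','top'):
    f=grab(n,n+'0.png'); print(n,f['fx'],np.round(f['world_from_camera'],3).tolist(),f['dist_coeffs'])
print(probe_bus.sense())
E
```

```text
pics
rig.py
side 442.5056975483163 [[-0.914, 0.216, -0.344, 0.22], [-0.406, -0.438, 0.802, 0.743], [0.022, 0.873, 0.487, 0.612], [0.0, 0.0, 0.0, 1.0]] [-0.11947903  0.          0.          0.          0.        ]
top 402.849004590211 [[0.013, 0.981, -0.195, 0.426], [-1.0, 0.013, -0.001, -0.063], [0.002, 0.195, 0.981, 0.876], [0.0, 0.0, 0.0, 1.0]] [-0.0869671  0.         0.         0.         0.       ]
{'time': 0.1, 'q': array([-1.49645500e+00,  5.28387062e-01,  1.43375096e+00, -2.32864013e-05,
        1.18141437e+00, -1.78504948e-01]), 'dq': array([ 0.00015212, -0.00056439, -0.00145256, -0.00099027, -0.00159998,
       -0.00047837]), 'joint_torque': array([-3.84861851e-04, -4.40986061e+01, -1.77151179e+01,  6.35441369e-02,
        5.33700536e-02, -4.35857635e-05]), 'tool_pos': array([ 0.15632025, -0.60446119,  0.22166836]), 'tool_rot': array([-3.13966023e+00, -3.26784022e-04,  2.52854817e-01]), 'ft_force': array([0.62300972, 0.45046615, 0.28109993]), 'ft_torque': array([ 0.02121982, -0.01219601, -0.00841183]), 'finger_force': 0.0, 'gripper_width': 0.08722053107439579}
```

View pics/top0.png

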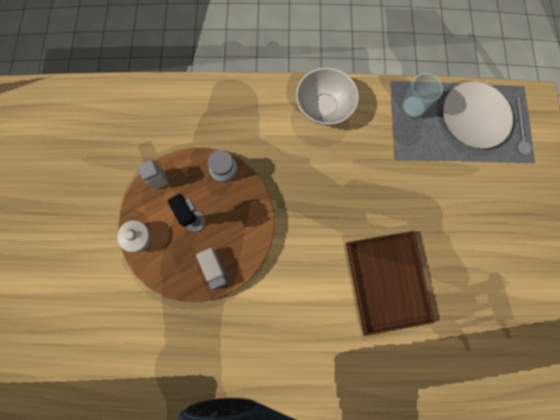

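View pics/side0.png

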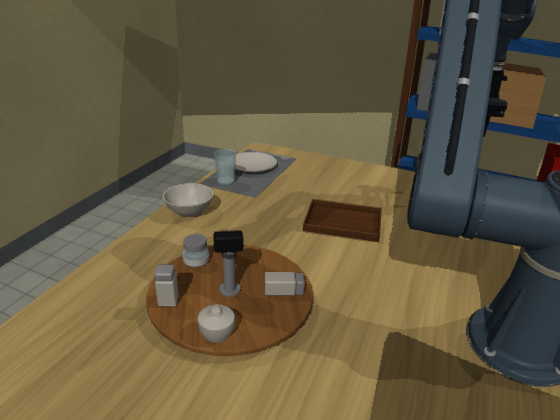

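The top view shows the platter centred near (197,224), the grip at (181,210), and the lying shaker at (211,268) with its cap outward. The tray is at (390,283). The side view shows the grip at (229,241), the shaker at (284,284) and the tray at (343,220). I'll enlarge both views.

```bash
python3 - <<'E'
import cv2,numpy as np
a=cv2.imread('pics/top0.png')[140:310,110:285]; b=cv2.imread('pics/side0.png')[220:350,140:320]
a=cv2.resize(a,None,fx=3.4,fy=3.4,interpolation=cv2.INTER_CUBIC);b=cv2.resize(b,None,fx=4.4,fy=4.4,interpolation=cv2.INTER_CUBIC)
cv2.imwrite('pics/a.png',a);cv2.imwrite('pics/b.png',b);print(a.shape,b.shape)
E
```

```text
(578, 595, 3) (572, 792, 3)
```

View pics/a.png

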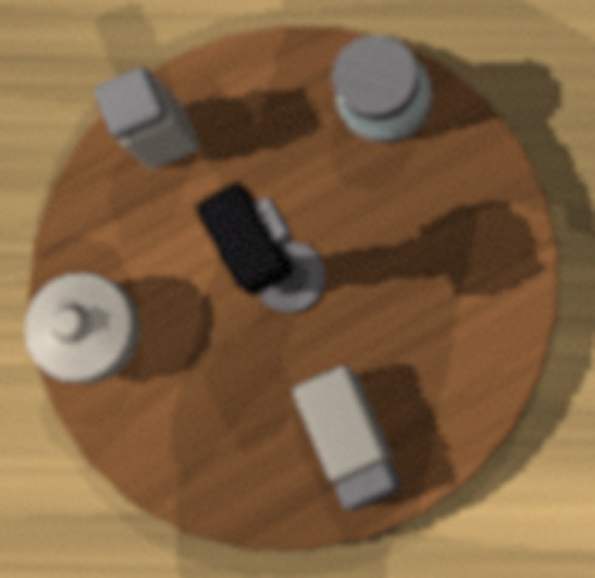

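View pics/b.png

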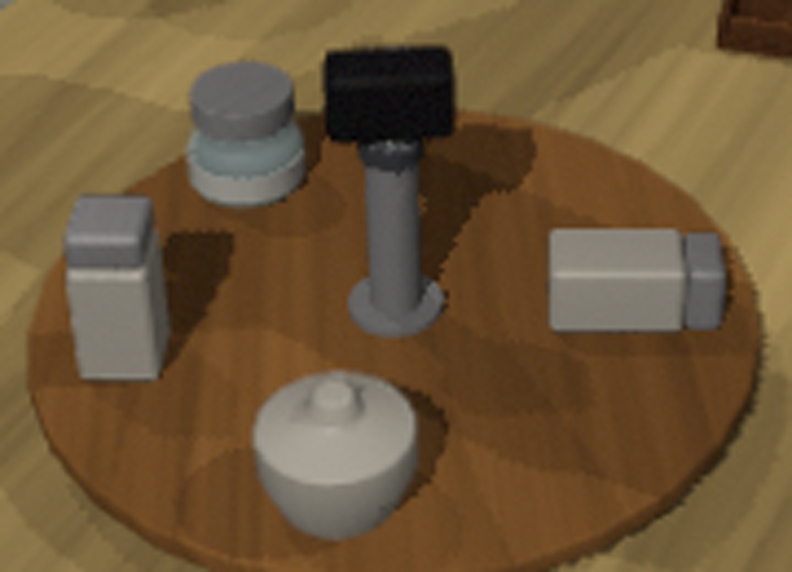

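Crop a: the grip top corners are (197,205), (240,183), (290,268), (248,292), with the button on the right near (272,220). The shaker top face corners are (293,389), (345,366), (397,488), (345,508). Crop b shows the same arrangement with free air around the shaker.

```bash
python3 - <<'E'
from h import *
f=grab('top'); s=grab('side')
im=f['img']; hsv=cv2.cvtColor(im,cv2.COLOR_RGB2HSV)
A=lambda u,v:(110+(u+.5)/3.4-.5,140+(v+.5)/3.4-.5)
B=lambda u,v:(140+(u+.5)/4.4-.5,220+(v+.5)/4.4-.5)
def show(n,P):
    P=np.array(P);print(n,np.round(P,4).tolist(),'mean',P.mean(0).round(4),'edges',np.linalg.norm(P-np.roll(P,-1,0),axis=1).round(4))
show('grip',[onz(f,*A(*p),.165) for p in[(197,205),(240,183),(290,268),(248,292)]])
# masks
sub=np.zeros(im.shape[:2],np.uint8);sub[185:235,160:200]=1
m=((hsv[...,2]<40)&(sub>0)).astype(np.uint8)
c=max(cv2.findContours(m,0,1)[0],key=cv2.contourArea);r=cv2.boxPoints(cv2.minAreaRect(c));print(r.tolist())
show('gripmask',[onz(f,*p,.165) for p in r])
show('button',[onz(f,*A(272,220),.159)])
show('shk',[onz(f,*A(*p),.066) for p in[(293,389),(345,366),(397,488),(345,508)]])
sub[:]=0;sub[240:295,190:235]=1
m=((hsv[...,1]<75)&(hsv[...,2]>90)&(sub>0)).astype(np.uint8)
c=max(cv2.findContours(m,0,1)[0],key=cv2.contourArea);r=cv2.boxPoints(cv2.minAreaRect(c));print(cv2.contourArea(c))
show('shkmask',[onz(f,*p,.066) for p in r])
show('side shk',[onz(s,*B(*p),.066) for p in[(551,229),(717,233),(722,265),(551,282)]])
show('side grip',[onz(s,*B(*p),.165) for p in[(330,47),(450,48),(453,80),(326,90)]])
show('tray',[onz(f,*p,.022) for p in[(347,242),(415,232),(434,321),(363,334)]])
# platter ellipse: sat wood
sub[:]=0;cv2.circle(sub,(197,224),84,1,-1)
m=(((hsv[...,0]<13)|(hsv[...,1]<75)|(hsv[...,2]<50))&(sub>0)).astype(np.uint8)
m=cv2.morphologyEx(m,cv2.MORPH_OPEN,np.ones((5,5)));c=max(cv2.findContours(m,0,1)[0],key=cv2.contourArea)
P=np.array([onz(f,*p[0],.03)[:2] for p in cv2.convexHull(c)]);print('platter',cv2.minEnclosingCircle(P.astype(np.float32)))
show('post ring c',[onz(f,*A(292,277),.03)])
show('jar,twin,sugar',[onz(f,*A(374,76),.055),onz(f,*A(129,101),.11),onz(f,*A(80,328),.07)])
E
```

```text
grip [[0.5899, 0.1466, 0.165], [0.6023, 0.124, 0.165], [0.5562, 0.0943, 0.165], [0.543, 0.116, 0.165]] mean [0.5728 0.1202 0.165 ] edges [0.0257 0.0548 0.0254 0.056 ]
[[166.85292053222656, 201.08822631835938], [181.2646942138672, 192.441162109375], [197.7646942138672, 219.941162109375], [183.35292053222656, 228.58822631835938]]
gripmask [[0.5877, 0.1478, 0.165], [0.6042, 0.1223, 0.165], [0.5536, 0.0891, 0.165], [0.5375, 0.1143, 0.165]] mean [0.5707 0.1184 0.165 ] edges [0.0304 0.0606 0.03   0.0604]
button [[0.5834, 0.1069, 0.159]] mean [0.5834 0.1069 0.159 ] edges [0.]
shk [[0.5014, 0.1105, 0.066], [0.5156, 0.0801, 0.066], [0.4443, 0.0464, 0.066], [0.4322, 0.0765, 0.066]] mean [0.4734 0.0784 0.066 ] edges [0.0336 0.0788 0.0324 0.0771]
638.0
shkmask [[0.5028, 0.1128, 0.066], [0.5174, 0.0784, 0.066], [0.4438, 0.0456, 0.066], [0.4296, 0.0795, 0.066]] mean [0.4734 0.0791 0.066 ] edges [0.0373 0.0806 0.0367 0.0805]
side shk [[0.5147, 0.0818, 0.066], [0.4441, 0.0515, 0.066], [0.4337, 0.073, 0.066], [0.4985, 0.1173, 0.066]] mean [0.4728 0.0809 0.066 ] edges [0.0769 0.0239 0.0785 0.039 ]
side grip [[0.6026, 0.1248, 0.165], [0.5553, 0.1026, 0.165], [0.5423, 0.125, 0.165], [0.5867, 0.1553, 0.165]] mean [0.5717 0.1269 0.165 ] edges [0.0523 0.0259 0.0538 0.0344]
tray [[0.5357, -0.2021, 0.022], [0.5589, -0.3507, 0.022], [0.3709, -0.3832, 0.022], [0.3447, -0.2327, 0.022]] mean [ 0.4525 -0.2922  0.022 ] edges [0.1504 0.1909 0.1528 0.1934]
platter ((0.5389955043792725, 0.25526827573776245), 0.03907669708132744)
post ring c [[0.5753, 0.1226, 0.03]] mean [0.5753 0.1226 0.03  ] edges [0.]
jar,twin,sugar [[0.6999, 0.0725, 0.055], [0.665, 0.208, 0.11], [0.5353, 0.2408, 0.07]] mean [0.6334 0.1738 0.0783] edges [0.1504 0.1396 0.2359]
```

```bash
cat >> h.py <<'E'
def rel(p,yaw,base=None):
    "shift/turn in tool axes from a base pose (x,y,z,yaw) (default: measured) to a tool-down pose"
    s=probe_bus.sense()
    Rb=R.from_euler('xyz',[np.pi,0,base[3]] if base else s['tool_rot']); pb=np.array(base[:3] if base else s['tool_pos'])
    print('rot',(Rb.inv()*R.from_euler('xyz',[np.pi,0,yaw])).as_rotvec().round(4),'d',Rb.inv().apply(np.array(p)-pb).round(4))
E
python3 - <<'E'
from h import *
b=(.156,-.605,.223,.2529)
rel((.42,-.35,.223),.436,b); rel((.473,.079,.15),.436,(.42,-.35,.223,.436))
rel((.473,.079,.15),.436,b)
E
```

```text
rot [ 0.      0.     -0.1831] d [ 0.3194 -0.1808 -0.    ]
rot [0. 0. 0.] d [ 0.2292 -0.3665  0.073 ]
rot [ 0.      0.     -0.1831] d [ 0.4781 -0.5829  0.073 ]
```

The manual's scale: turns go in shares of 4 rad. Converting my numbers, -0.183 rad / 4 = -0.0458.

Emit:
nudge_tcp([
  [[0, 0, -0.0458, 0.32, -0.181, 0, 0.087], [0, 0, -0.0458, 0.32, -0.181, 0, 0.087], [0, 0, -0.0458, 0.32, -0.181, 0, 0.087], [0, 0, -0.0458, 0.32, -0.181, 0, 0.087], [0, 0, -0.0458, 0.32, -0.181, 0, 0.087], [0, 0, -0.0458, 0.32, -0.181, 0, 0.087], [0, 0, -0.0458, 0.32, -0.181, 0, 0.087]],
], squeeze=20)

```text
time: 1.08
tool_pos: [0.423, -0.3465, 0.2225]
tool_rot: [-3.141, -0.001, 0.442]
ft_force: [-0.0, -0.1, -0.4]
gripper_width: 0.087
finger_force: 0.0
```

Emit:
nudge_tcp([
  [[0, 0, 0, 0.229, -0.366, 0.073, 0.087], [0, 0, 0, 0.229, -0.366, 0.073, 0.087], [0, 0, 0, 0.229, -0.366, 0.073, 0.087], [0, 0, 0, 0.229, -0.366, 0.073, 0.087], [0, 0, 0, 0.229, -0.366, 0.073, 0.087], [0, 0, 0, 0.229, -0.366, 0.073, 0.087], [0, 0, 0, 0.229, -0.366, 0.073, 0.087], [0, 0, 0, 0.229, -0.366, 0.073, 0.087], [0, 0, 0, 0.229, -0.366, 0.073, 0.087], [0, 0, 0, 0.229, -0.366, 0.073, 0.087]],
])

```text
time: 2.33
tool_pos: [0.4744, 0.0768, 0.1498]
tool_rot: [3.141, -0.0, 0.433]
ft_force: [-0.4, -0.1, -0.4]
gripper_width: 0.0872
finger_force: 0.0
```

```bash
python3 - <<'E'
from h import *
f=grab('side','s1.png'); cv2.imwrite('pics/s1c.png',cv2.resize(f['img'][130:350,140:400,::-1],None,fx=2.5,fy=2.5))
rel((.473,.079,.036),.436)
E
```

```text
rot [ 0.0005 -0.0004 -0.0032] d [-0.0004 -0.0026  0.1138]
```

View pics/s1c.png

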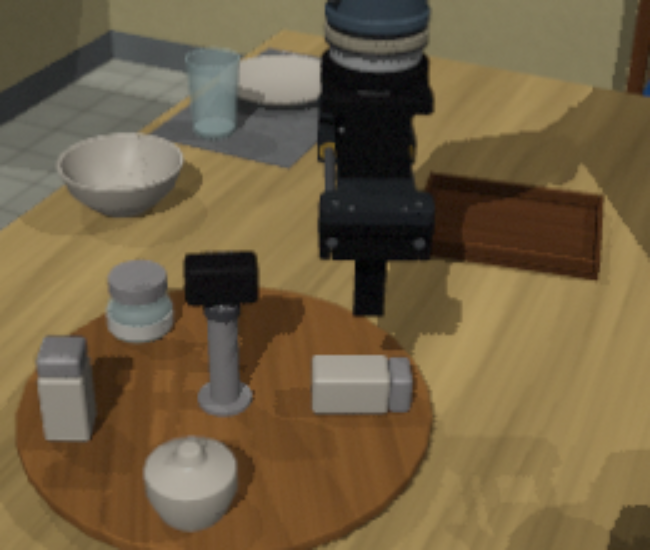

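The side view shows the gripper directly above the shaker (fingers at (370,300), shaker at (360,383)), with a gap to the grip at (222,278). I'll lower and close.

Emit:
nudge_tcp([
  [[0, 0, 0, 0, -0.002, 0.04, 0.087], [0, 0, 0, 0, -0.002, 0.08, 0.087], [0, 0, 0, 0, -0.002, 0.105, 0.087], [0, 0, 0, 0, -0.002, 0.114, 0.087], [0, 0, 0, 0, -0.002, 0.114, 0.087]],
])

```text
time: 3.0
tool_pos: [0.4733, 0.0796, 0.0355]
tool_rot: [-3.141, 0.0, 0.434]
ft_force: [-0.0, -0.5, 0.5]
gripper_width: 0.0869
finger_force: 0.0
```

Emit:
nudge_tcp([
  [[0, 0, 0, 0, 0, 0, 0.05], [0, 0, 0, 0, 0, 0, 0.03], [0, 0, 0, 0, 0, 0, 0.02], [0, 0, 0, 0, 0, 0, 0.02], [0, 0, 0, 0, 0, 0, 0.02], [0, 0, 0, 0, 0, 0, 0.02]],
], squeeze=20)

```text
time: 3.75
tool_pos: [0.4732, 0.0804, 0.0356]
tool_rot: [3.141, -0.0, 0.436]
ft_force: [0.1, 1.7, 1.7]
gripper_width: 0.0362
finger_force: 20.0
```

Emit:
nudge_tcp([
  [[0, 0, 0, 0, 0, -0.01, 0.02], [0, 0, 0, 0, 0, -0.03, 0.02], [0, 0, 0, 0, 0, -0.06, 0.02], [0, 0, 0, 0, 0, -0.09, 0.02], [0, 0, 0, 0, 0, -0.105, 0.02], [0, 0, 0, 0, 0, -0.11, 0.02], [0, 0, 0, 0, 0, -0.11, 0.02], [0, 0, 0, 0, 0, -0.11, 0.02]],
], squeeze=25)

```text
time: 4.75
tool_pos: [0.4725, 0.0805, 0.1449]
tool_rot: [-3.141, 0.001, 0.436]
ft_force: [-0.1, 0.5, -1.4]
gripper_width: 0.0359
finger_force: 25.0
```

```bash
python3 - <<'E'
from h import *
f=grab('side')
import math
T=np.array([[.5357,-.2021],[.5589,-.3507],[.3709,-.3832],[.3447,-.2327]])
e=(T[0]+T[1]-T[2]-T[3]);print('tray yaw',math.atan2(e[1],e[0]))
cv2.imwrite('pics/s2c.png',cv2.resize(f['img'][130:350,140:400,::-1],None,fx=2.5,fy=2.5))
s=probe_bus.sense();b=(*s['tool_pos'],s['tool_rot'][2])
y=math.atan2(e[1],e[0]);rel((.4525,-.292,.145),y);rel((.4525,-.292,.012),y)
E
```

```text
tray yaw 0.1649775251335546
rot [-0.0006  0.0017  0.2708] d [-1.754e-01  3.292e-01 -2.000e-04]
rot [-0.0006  0.0017  0.2708] d [-0.1752  0.3293  0.1328]
```

View pics/s2c.png

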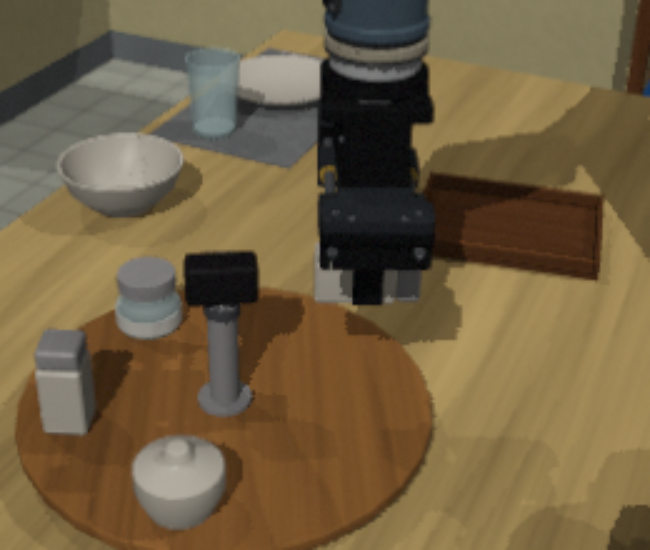

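The shaker is held level at (367,275) and clear of the platter. The bystanders are still standing. I'll carry it to above the tray.

Converted, 0.27 rad / 4 = 0.0675.

Emit:
nudge_tcp([
  [[0, 0, 0.005, -0.01, 0.02, 0, 0.02], [0, 0, 0.0125, -0.03, 0.056, 0, 0.02], [0, 0, 0.0225, -0.053, 0.1, 0, 0.02], [0, 0, 0.0325, -0.08, 0.15, 0, 0.02], [0, 0, 0.0425, -0.107, 0.2, 0, 0.02], [0, 0, 0.0525, -0.133, 0.25, 0, 0.02], [0, 0, 0.06, -0.155, 0.29, 0, 0.02], [0, 0, 0.065, -0.168, 0.315, 0, 0.02], [0, 0, 0.0675, -0.175, 0.328, 0, 0.02], [0, 0, 0.0675, -0.175, 0.329, 0, 0.02], [0, 0, 0.0675, -0.175, 0.329, 0, 0.02]],
])

```text
time: 6.18
tool_pos: [0.4531, -0.2901, 0.1452]
tool_rot: [-3.14, 0.001, 0.167]
ft_force: [0.2, 0.5, -1.5]
gripper_width: 0.0357
finger_force: 25.0
```

Emit:
nudge_tcp([
  [[0, 0, 0, 0, 0, 0.03, 0.02], [0, 0, 0, 0, 0, 0.06, 0.02], [0, 0, 0, 0, 0, 0.09, 0.02], [0, 0, 0, 0, 0, 0.115, 0.02], [0, 0, 0, 0, 0, 0.125, 0.02], [0, 0, 0, 0, 0, 0.13, 0.02], [0, 0, 0, 0, 0, 0.131, 0.02], [0, 0, 0, 0, 0, 0.131, 0.02]],
])

```text
time: 7.18
tool_pos: [0.4538, -0.292, 0.0153]
tool_rot: [3.14, -0.001, 0.166]
ft_force: [1.3, 0.4, -1.2]
gripper_width: 0.0359
finger_force: 25.0
```

Emit:
nudge_tcp([
  [[0, 0, 0, 0, 0, 0.002, 0.02], [0, 0, 0, 0, 0, 0.003, 0.02], [0, 0, 0, 0, 0, 0.003, 0.02]],
])

```text
time: 7.55
tool_pos: [0.4534, -0.2918, 0.0116]
tool_rot: [3.141, -0.0, 0.166]
ft_force: [-0.8, 0.3, -1.2]
gripper_width: 0.0364
finger_force: 25.0
```

Emit:
nudge_tcp([
  [[0, 0, 0, 0, 0, 0.001, 0.02], [0, 0, 0, 0, 0, 0.001, 0.02]],
])

```text
time: 7.8
tool_pos: [0.4534, -0.2918, 0.0116]
tool_rot: [3.141, -0.0, 0.166]
ft_force: [-1.2, 1.5, 6.9]
gripper_width: 0.0361
finger_force: 25.0
```

Contact reads +6.9 N, so the shaker is on the tray floor. I'll open partway, wait, and rise.

Emit:
nudge_tcp([
  [[0, 0, 0, 0, 0, 0, 0.04], [0, 0, 0, 0, 0, 0, 0.05], [0, 0, 0, 0, 0, 0, 0.058], [0, 0, 0, 0, 0, 0, 0.058], [0, 0, 0, 0, 0, 0, 0.058], [0, 0, 0, 0, 0, 0, 0.058]],
])

```text
time: 8.55
tool_pos: [0.4534, -0.2917, 0.0105]
tool_rot: [-3.141, 0.0, 0.166]
ft_force: [-0.5, -0.2, -0.0]
gripper_width: 0.0579
finger_force: 0.0
```

Emit:
nudge_tcp([
  [[0, 0, 0, 0, 0, -0.01, 0.058], [0, 0, 0, 0, 0, -0.04, 0.058], [0, 0, 0, 0, 0, -0.1, 0.058], [0, 0, 0, 0, 0, -0.16, 0.087], [0, 0, 0, 0, 0, -0.205, 0.087], [0, 0, 0, 0, 0, -0.205, 0.087], [0, 0, 0, 0, 0, -0.205, 0.087]],
])

```text
time: 9.43
tool_pos: [0.4528, -0.2911, 0.2154]
tool_rot: [-3.141, 0.001, 0.166]
ft_force: [0.1, 0.3, -0.6]
gripper_width: 0.0851
finger_force: 0.0
```

```bash
python3 - <<'E'
from h import *
f=grab('top','t3.png')
rel((.572,.121,.215),np.radians(33)); 
hsv=cv2.cvtColor(f['img'],cv2.COLOR_RGB2HSV)
s=grab('side'); a=f['img'][140:350,110:450,::-1]; b=s['img'][150:350,130:410,::-1]
cv2.imwrite('pics/t3c.png',np.vstack([cv2.resize(a,(600,370)),cv2.resize(b,(600,230*1))]))
E
```

```text
rot [-0.0025  0.0011 -0.4101] d [ 1.859e-01 -3.864e-01  1.000e-04]
```

View pics/t3c.png

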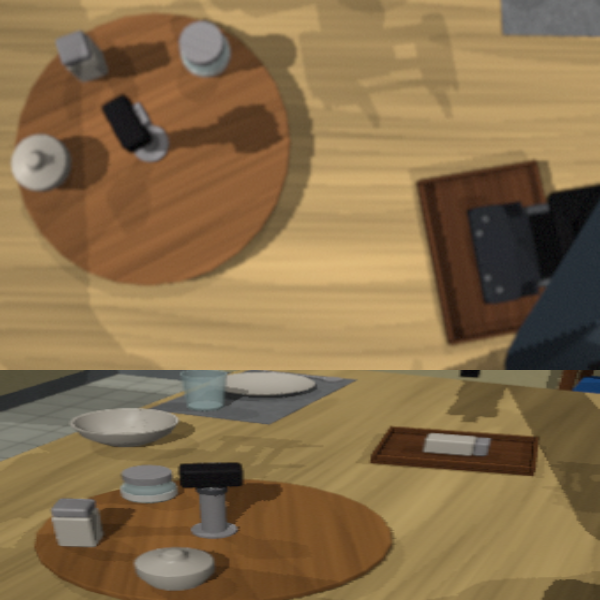

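The shaker lies flat in the tray and is released (lower half, (455,445)). The bystanders stand on the platter and the grip is unmoved at (127,123). I'll move above the grip.

Converted, -0.41 rad / 4 = -0.1025.

Emit:
nudge_tcp([
  [[0, 0, -0.0375, 0.03, -0.06, 0, 0.087], [0, 0, -0.075, 0.05, -0.11, 0, 0.087], [0, 0, -0.1025, 0.08, -0.165, 0, 0.087], [0, 0, -0.1025, 0.105, -0.22, 0, 0.087], [0, 0, -0.1025, 0.13, -0.27, 0, 0.087], [0, 0, -0.1025, 0.155, -0.32, 0, 0.087], [0, 0, -0.1025, 0.175, -0.365, 0, 0.087], [0, 0, -0.1025, 0.186, -0.386, 0, 0.087], [0, 0, -0.1025, 0.186, -0.386, 0, 0.087], [0, 0, -0.1025, 0.186, -0.386, 0, 0.087]],
])

```text
time: 10.78
tool_pos: [0.5722, 0.1191, 0.2142]
tool_rot: [-3.14, 0.003, 0.576]
ft_force: [-1.4, -0.1, -0.5]
gripper_width: 0.087
finger_force: 0.0
```

```bash
python3 - <<'E'
from h import *
rel((.5725,.120,.130),np.radians(33))
E
```

```text
rot [-0.0011  0.0028 -0.0003] d [ 0.001  -0.0005  0.0842]
```

Next I'll lower round the grip, look, and close gently first.

Emit:
nudge_tcp([
  [[0, 0, 0, 0, 0, 0.03, 0.087], [0, 0, 0, 0, 0, 0.06, 0.087], [0, 0, 0, 0, 0, 0.08, 0.087], [0, 0, 0, 0, 0, 0.084, 0.087], [0, 0, 0, 0, 0, 0.084, 0.087]],
])

```text
time: 11.4
tool_pos: [0.5733, 0.1189, 0.1317]
tool_rot: [-3.142, 0.0, 0.575]
ft_force: [0.1, 0.1, -0.4]
gripper_width: 0.0876
finger_force: 0.0
```

```bash
python3 - <<'E'
from h import *
f=grab('side'); cv2.imwrite('pics/s4c.png',cv2.resize(f['img'][130:350,140:400,::-1],None,fx=2.5,fy=2.5))
E
```

Emit:
nudge_tcp([
  [[0, 0, 0, 0, 0, 0, 0.06], [0, 0, 0, 0, 0, 0, 0.045], [0, 0, 0, 0, 0, 0, 0.03], [0, 0, 0, 0, 0, 0, 0.03]],
], squeeze=4)

```text
time: 11.95
tool_pos: [0.5732, 0.1198, 0.1317]
tool_rot: [3.141, -0.0, 0.576]
ft_force: [-0.1, 0.7, 0.1]
gripper_width: 0.0551
finger_force: 0.0
```

View pics/s4c.png

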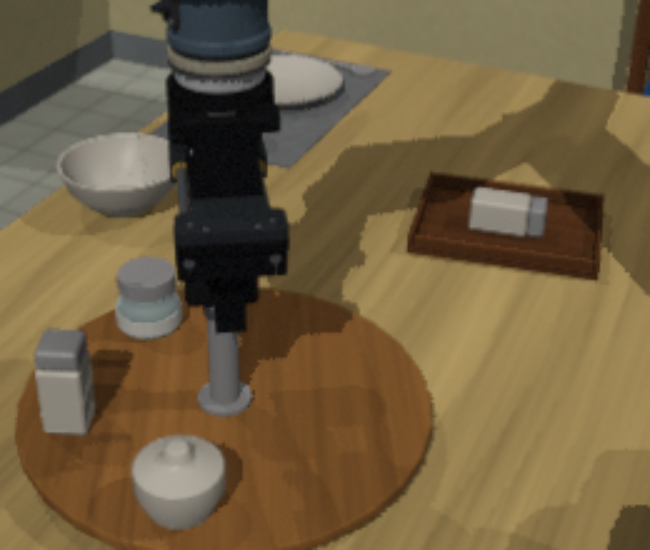

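The side view shows the finger at (230,300) in front of the grip, on its post at (223,350), and the bystanders untouched. I'll finish closing at low force.

Emit:
nudge_tcp([
  [[0, 0, 0, 0, 0, 0, 0.03], [0, 0, 0, 0, 0, 0, 0.025], [0, 0, 0, 0, 0, 0, 0.02], [0, 0, 0, 0, 0, 0, 0.02], [0, 0, 0, 0, 0, 0, 0.02]],
], squeeze=5)

```text
time: 12.58
tool_pos: [0.5733, 0.1197, 0.1315]
tool_rot: [3.141, -0.0, 0.576]
ft_force: [0.6, -1.1, 0.6]
gripper_width: 0.0352
finger_force: 5.0
```

Emit:
nudge_tcp([
  [[0, 0, 0, 0, 0, 0, 0.02], [0, 0, 0, 0, 0, 0, 0.02], [0, 0, 0, 0, 0, 0, 0.02], [0, 0, 0, 0, 0, 0, 0.02]],
], squeeze=32)

```text
time: 13.08
tool_pos: [0.5723, 0.121, 0.1315]
tool_rot: [-3.139, 0.0, 0.575]
ft_force: [-2.2, 4.5, 1.5]
gripper_width: 0.0318
finger_force: 32.0
```

The opening is 31.8 mm, so the button is fully in. I'll pull straight up.

Emit:
nudge_tcp([
  [[0, 0, 0, 0, 0, -0.01, 0.02], [0, 0, 0, 0, 0, -0.025, 0.02], [0, 0, 0, 0, 0, -0.04, 0.02], [0, 0, 0, 0, 0, -0.055, 0.02], [0, 0, 0, 0, 0, -0.07, 0.02], [0, 0, 0, 0, 0, -0.085, 0.02], [0, 0, 0, 0, 0, -0.1, 0.02], [0, 0, 0, 0, 0, -0.11, 0.02], [0, 0, 0, 0, 0, -0.117, 0.02], [0, 0, 0, 0, 0, -0.117, 0.02], [0, 0, 0, 0, 0, -0.117, 0.02]],
], squeeze=40)

```text
time: 14.45
tool_pos: [0.5723, 0.121, 0.2479]
tool_rot: [-3.139, 0.0, 0.575]
ft_force: [-1.7, 5.8, -1.5]
gripper_width: 0.0312
finger_force: 40.0
```

Emit:
nudge_tcp([
  [[0, 0, 0, 0, 0, -0.002, 0.02], [0, 0, 0, 0, 0, -0.003, 0.02], [0, 0, 0, 0, 0, -0.003, 0.02]],
])

```text
time: 14.82
tool_pos: [0.5723, 0.121, 0.2506]
tool_rot: [-3.138, 0.0, 0.575]
ft_force: [-1.4, 5.0, -4.2]
gripper_width: 0.0316
finger_force: 40.0
```

```bash
python3 - <<'E'
from h import *
f=grab('side'); cv2.imwrite('pics/s5c.png',cv2.resize(f['img'][90:350,140:400,::-1],None,fx=2.3,fy=2.3))
s=probe_bus.sense();print(s['ft_force'],s['tool_pos'],s['finger_force'])
E
```

```text
[-0.30318284  5.37738945 -2.99879596] [0.57230148 0.12100678 0.25057301] 39.97488590888679
```

View pics/s5c.png

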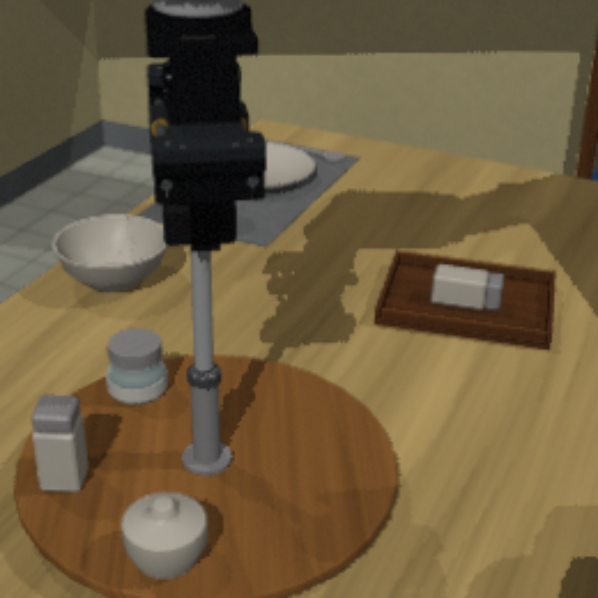

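The stem is drawn out between (203,250) and (203,375). The shaker is in the tray and the bystanders are upright. Travel is about 0.119 m, so I'll nudge up to feel the hard stop.

Emit:
nudge_tcp([
  [[0, 0, 0, 0, 0, -0.001, 0.02], [0, 0, 0, 0, 0, -0.002, 0.02], [0, 0, 0, 0, 0, -0.002, 0.02], [0, 0, 0, 0, 0, -0.002, 0.02]],
])

```text
time: 15.38
tool_pos: [0.5723, 0.121, 0.2516]
tool_rot: [-3.138, 0.001, 0.575]
ft_force: [2.0, 5.7, -8.1]
gripper_width: 0.0317
finger_force: 40.0
```

```bash
python3 -c "
from rig import manip, cams, probe_bus, finish_job
print(finish_job())"
```

```text
the job is handed in; nothing more can be done
None
```

I handed the job in, though the judge returned no result: the shaker lies flat and released in the tray, the handle is gripped and held at its second stop (about 0.120 m of travel), and the other three items were upright on the turntable in the last picture.

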